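# Undo the left-hand spinner of a counter fan

### The job

The counter fan is to be cleaned: its front guard is off and its head faces the ceiling. Unscrew the black plastic spinner that holds the blade: its thread is left-handed, so it comes off clockwise; do not squeeze it hard, and do not force the thread by pushing, or by pulling before it has run out. Then stand the spinner gently, open end down, on the floor of the steel parts tray, and leave everything else as it is.

Things in the scene. Friction and masses are not known exactly. Their poses are not given: they have to be found in the camera images.
- spinner: Spinner (blade nut) to unscrew: black plastic, 49 mm tall, 50 to 90 g. Skirt 39 mm across, from 0 to 25 mm height; above it a round ribbed grip, 34 mm over its twelve ribs, 25 to 45 mm height; low nose to 49 mm. Origin at the centre of its open underside, z up its axis; its yaw shows how far it has been turned. A squeeze of over 40 N cracks it; 20 to 30 N is plenty.
- spinner_grip (a point): On the spinner's axis at mid-height of the ribbed grip, 35 mm above its underside: take it here. Starting it takes 0.2 to 0.35 N m, as a springy washer presses it up; after a sixth of a turn it turns easily. It climbs steadily on a coarse thread as it turns; the hand must climb with it by feel, as held at one height it forces the thread within one twist of the wrist.
- fan_shaft: Fixed shaft end with a plain left-hand thread, hidden in the spinner: 22 mm across, standing 27 mm above its origin, which is on the axis at the hub's top, 150 mm above the counter; z up. The spinner starts 4 to 5 mm above this origin and leaves the thread within one turn clockwise seen from above, not always at the same angle; till then it has only 1.5 mm of axial play. Over 25 N on the thread spoils it; a pull of 6 N is safe.
- fan: Counter fan, white, fixed. Origin under the centre of its foot; the spinner's axis rises from it. Head faces up: grey five-blade wheel 196 mm across, hub 62 mm across with its top at 150 mm; open rear guard, rim 224 mm across at 154 mm height; bracket arms along y out to 132 mm. Only the spinner and the dowel rise higher.
- dowel (a point): Top end of a wooden dowel, 8 mm thick, stuck through the rear guard 78 mm from the axis; it reaches 168 mm above the counter and blocks blade and shaft, so that they do not turn. Leave it.
- tray: Steel parts tray, 130 x 190 x 16 mm (its x, y, height), walls and floor 4 mm, fixed; left or right of the fan. Origin under its centre, on the counter. Two guard clips lie within 45 mm of its +y end wall, on the floor; the rest is empty.
- tray_in (a point): Centre of the tray's inner floor, 4 mm above the counter; a good place for the spinner.
- front_guard: The fan's front wire guard, white, lying dome up on the counter beside the fan: 216 mm across, 31 mm high. Origin under its centre. Bystander, loose.
- clip_a: White plastic guard clip lying at one end of the tray: 12 x 34 x 10 mm, origin under its centre. Bystander, loose.
- clip_b: Another such guard clip, lying beside the first at the same end of the tray. Bystander, loose.
- screwdriver: Screwdriver lying on the counter on the robot's side of the fan, 180 mm long. Bystander, loose.
- ribbon_reel: Reel of red ribbon lying flat on the robot's side of the fan, 72 mm across, 28 mm high. Bystander, loose.
- gift_box_a: Red gift box, 110 x 170 x 45 mm, beyond the fan. Origin under its centre. Bystander, loose.
- gift_box_b: Blue gift box, 90 x 140 x 35 mm, lying on the red one. Bystander, loose.
- tape_dispenser: Grey desk tape dispenser, 60 x 150 x 85 mm, beyond the fan. Bystander, loose.
Not all that is in view belongs to the job. Of the things like the spinner, leave any that is blue or purple; of the rest the larger one is meant.

How it is judged:
On the way:
1. the spinner has run off its thread and been lifted clear of the shaft (z of spinner in the frame of fan_shaft above 0.03 m and horizontal distance between spinner and fan_shaft below 0.05 m), for 0.05 s.
At the end, for the whole second after the job is handed in: The spinner stands open end down (within 6 degrees) on the floor of the steel tray, its underside within 4 mm of that floor, at rest and released; fan, guard, clips and the rest as they were (within 30 mm) (x of spinner in the frame of tray between -0.05 and 0.05 m and y of spinner in the frame of tray between -0.08 and 0.08 m and z of spinner in the frame of tray between 0.001 and 0.008 m and angle between spinner's own z axis and vertical below 0.1 rad and linear speed of spinner below 0.02 m/s and angular speed of spinner below 0.2 rad/s); the robot touches nothing.
It fails at once if the spinner's thread is forced: more than 25 N between spinner and shaft (contact force between spinner and fan_shaft above 25 N).
It fails at once if the spinner is squeezed or struck with more than 40 N on each finger (contact force between the fingers and spinner above 80 N).
It fails at once if robot presses on the fan's blade, guard or body with more than 15 N (contact force between any of the fingers, the arm and fan above 15 N).
It fails at once if the spinner is dropped or thrown (faster than 0.9 m/s) (linear speed of spinner above 0.9 m/s).
It fails at once if a bystander is shifted by more than 30 mm (distance of any of front_guard, clip_a, clip_b, screwdriver, ribbon_reel, gift_box_a, gift_box_b, tape_dispenser from where it was at the start of the episode above 0.03 m).
It also fails if it takes over 67 s, if anything falls off the work surface, if the arm or the gripper's body presses on something with over 40 N, if the wrist force passes 120 N, or if a joint passes its speed limit or range.

### The arm

A 7-joint arm with a two-finger parallel gripper is mounted at the origin on the work surface. World frame = base frame: x ahead of the robot, y to its left, z up, the work surface at z = 0. Lengths are in m, angles in rad, forces in N, time in s.
With the tool pointing down it reaches from about 0.425 to 0.975 m from the base axis. Payload 16.7 kg.
Tool frame: the origin (TCP) lies midway between the tips of the shut fingers; the grasp point (between the pads) lies 19 mm behind it; z points along the fingers, y is the line along which they close (so a half turn about z gives the same grasp; the last joint's range is limited). The gripper opens to 85 mm and grips with 20 to 120 N. Pads are 22 mm wide; open, the fingers measure 114 mm over their backs; the gripper's body (76 mm by 85 mm) begins 54 mm behind the grasp point. The pads swing forward as they close: fully open they stand 13 mm farther back than shut.
Start: joints at [-1.385, 0.426, 0.074, 1.606, -0.034, 1.111, -0.067], TCP at [0.222, 0.637, 0.231] pointing down, gripper open.
Joint ranges: [-2.85, 2.85], [-0.5, 2.14], [-1.23, 1.37], [0.21, 2.46], [-1.02, 4.16], [0.16, 2.05], [-2.73, 2.73]. Speed limits (rad/s): [1.89, 1.89, 2.39, 2.39, 3.01, 3.01, 3.01].

### API

Orientations are given as a unit quaternion [w, x, y, z].
In Python, from bench import readout, eyes, arm gives the robot as it stands. The module is installed in compiled form; this text tells all that it offers.
- The arm moves only by the tool apply_moves, never from a script. Its argument "commands" is a list of rows, each an object with "travel": the shift along the tool's x, y, z in m, a list of three; "rotation": the turn, a rotation vector about the tool's x, y, z in degrees, a list of three; "hand": the opening, from -1 (shut) to 1 (fully open). In form: [{"travel": [x, y, z], "rotation": [rx, ry, rz], "hand": hand}, ...]. A call has exactly 10 rows; each row is the pose to reach, as a shift and turn from the pose commanded when the call began, along the tool's axes at that moment; what a row does not reach only later rows make up. A row lasts 1/10 s, in which the tool goes at most 50 mm and 8.59 degrees, less where a joint would pass 70% of its speed; a pose out of reach is approached as far as the arm can. A call with a gripper value outside its range is refused whole. The fingers move at their own pace and stop on an object; "force" is the grip in N (left out, the last holds). Time passes only in rows, so rows that repeat a pose let the fingers close, or fill a call up. It gives the time, the measured TCP pose, the force, the opening and the grip force at its end, in the units of the state.
- readout.observe(): the state, without advancing time (a new reading comes with each control period).
- eyes.grab_frame(name): name is "scene" or "top" or "wrist"; returns the picture (384x512x3 uint8, red, green, blue); there is no depth.
- eyes.get_calibration(name): a dict with "fovy" (degrees; the focal length in pixels is half the picture's height over the tangent of half this angle, whatever the lens; pixels are square), "cx", "cy" (the principal point, pixels), "origin" and "attitude" of the camera in the world. Camera axes: x right, y down, z forward; pixel columns grow to the right and rows downward; lengths in m; the calibration is good to about 2 mm. A picture is of the moment at which its call begins: read the wrist's pose just before it. get_calibration takes no time and is no camera call; for the wrist camera it gives the pose at the moment of the call.
- arm.close_job(): hands the job in; it is judged then, once.
The state is a dict: "t": time; "qpos": joint angles; "joint_velocities": joint speeds; "joint_torque": joint torques, N m; "position": TCP position; "ee_rot": TCP orientation; "force": force on the tool from outside, world axes, zero at the start; "torque": the same for the moment, N m; "gripper_width": finger opening in m; "grasp_force": force on a finger pad.
Only numpy, scipy, OpenCV 4.12 (cv2) and the standard library are available. Lean on these libraries where they do the work, as an engineer would, in place of code of your own. Each camera call takes 0.05 s, during which the arm holds its last target. There are 200 camera calls.

## Working session

There is one attempt and no reset: what is moved stays moved. The work goes in short steps, Python scripts to look and compute and a tool call to move; the robot and the scene stay as the last step left them, time stands still between calls to the robot, and variables do not carry over. Pictures are saved under pics/ and viewed, at most 10 in all, crops included, and the job is handed in when it is done.

Besides the shell and the picture viewer there is one more tool, called after "Request:" as name([rows], argument=value, ...), one row to a line, values as JSON. apply_moves: Moves the arm, as the interface text tells. Its arguments: {"type":"object","properties":{"commands":{"type":"array"},"force":{"type":"number"}},"required":["commands"]}

```bash
mkdir -p pics; python3 - <<'E'
from bench import readout, eyes
import cv2,numpy as np
s=readout.observe();print({k:np.round(v,3).tolist() for k,v in s.items()})
for n in ("scene","top"):
    c=eyes.get_calibration(n);print(n,c)
    cv2.imwrite(f"pics/{n}0.png",eyes.grab_frame(n)[:,:,::-1])
print(eyes.get_calibration("wrist"))
E
```

```text
{'t': 0.0, 'qpos': [-1.385, 0.427, 0.074, 1.607, -0.034, 1.111, -0.067], 'joint_velocities': [0.001, 0.0, 0.001, 0.001, 0.002, 0.001, 0.002], 'joint_torque': [0.0, -94.982, 3.761, -46.351, 0.019, 0.01, -0.0], 'position': [0.222, 0.637, 0.231], 'ee_rot': [-0.0, 0.167, 0.986, -0.001], 'force': [0.209, 0.032, 0.525], 'torque': [-0.025, 0.026, -0.038], 'grasp_force': 0.0, 'gripper_width': 0.086}
scene {'fovy': 44.418995135796536, 'cx': 254.6330598304942, 'cy': 189.04277513868666, 'origin': array([1.08272873, 0.58661637, 1.0436623 ]), 'attitude': array([-0.13181173,  0.3391746 ,  0.87266001, -0.32565437])}
top {'fovy': 50.34955485344247, 'cx': 252.3873232874285, 'cy': 194.05783696346793, 'origin': array([0.3709545 , 0.04962795, 1.05319382]), 'attitude': array([-0.05438489,  0.70959108, -0.69769962,  0.0820855 ])}
{'fovy': 68.89357355197215, 'cx': 255.69266399018534, 'cy': 191.06427302566954, 'origin': array([0.15768191, 0.66009874, 0.3727762 ]), 'attitude': array([0.11234139, 0.80760536, 0.57346104, 0.07934375])}
```

View pics/scene0.png

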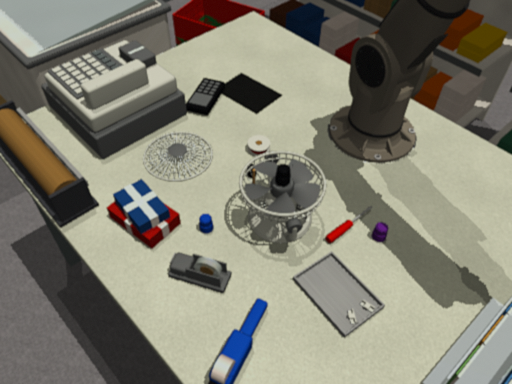

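View pics/top0.png

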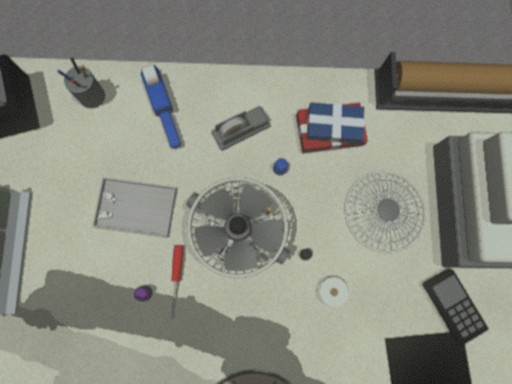

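The scene view shows the fan at about (283,180) with the black spinner on its hub, the tray at (338,293), and blue and purple decoys at (206,222) and (380,231). The top view shows the spinner at (238,226), the tray at (136,208) with its clips at the left end (108,206), and a small black decoy at (306,254).

```bash
cat > h.py <<'E'
import numpy as np,cv2
from scipy.spatial.transform import Rotation as R
from bench import readout, eyes
def Rq(q): return R.from_quat([q[1],q[2],q[3],q[0]])
def ray(c,u,v):
    f=192/np.tan(np.radians(c["fovy"]/2)); d=Rq(c["attitude"]).apply([(u-c["cx"])/f,(v-c["cy"])/f,1]); return c["origin"],d/np.linalg.norm(d)
def onz(c,u,v,z):
    o,d=ray(c,u,v); return o+d*(z-o[2])/d[2]
def proj(c,p):
    f=192/np.tan(np.radians(c["fovy"]/2)); q=Rq(c["attitude"]).inv().apply(np.array(p)-c["origin"]); return f*q[0]/q[2]+c["cx"],f*q[1]/q[2]+c["cy"]
def tri(rs):
    A=sum(np.eye(3)-np.outer(d,d) for o,d in rs); b=sum((np.eye(3)-np.outer(d,d))@o for o,d in rs); return np.linalg.solve(A,b)
E
python3 - <<'E'
from h import *
for n,(x0,y0,x1,y1) in dict(top=(218,206,262,250),scene=(265,155,305,200)).items():
    im=cv2.imread(f"pics/{n}0.png"); c=eyes.get_calibration(n)
    m=(im.max(2)<45).astype(np.uint8); k=np.zeros_like(m);k[y0:y1,x0:x1]=m[y0:y1,x0:x1]
    N,l,st,ce=cv2.connectedComponentsWithStats(k)
    for i in range(1,N):
        if st[i,4]>20: print(n,st[i],ce[i].round(1),onz(c,*ce[i],0.19).round(4))
im=cv2.imread("pics/top0.png");c=eyes.get_calibration("top")
# tray
cv2.imwrite("pics/a.png",np.hstack([cv2.resize(im[170:250,85:185],None,fx=4,fy=4,interpolation=2),cv2.resize(im[170:290,175:300],(400,320),interpolation=2)]))
s=cv2.imread("pics/scene0.png");cv2.imwrite("pics/b.png",cv2.resize(s[140:260,230:330],None,fx=5,fy=5,interpolation=2))
E
```

```text
scene [275 165  15  22 282] [282.3 175.5] [0.4907 0.0571 0.19  ]
scene [271 182  11  16  75] [274.8 191.3] [0.5407 0.0817 0.19  ]
```

View pics/a.png

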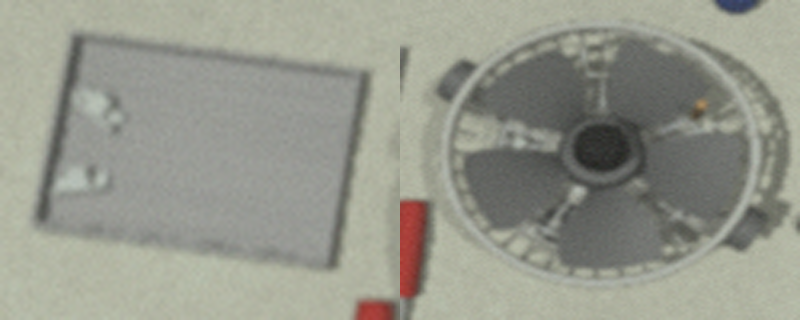

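View pics/b.png

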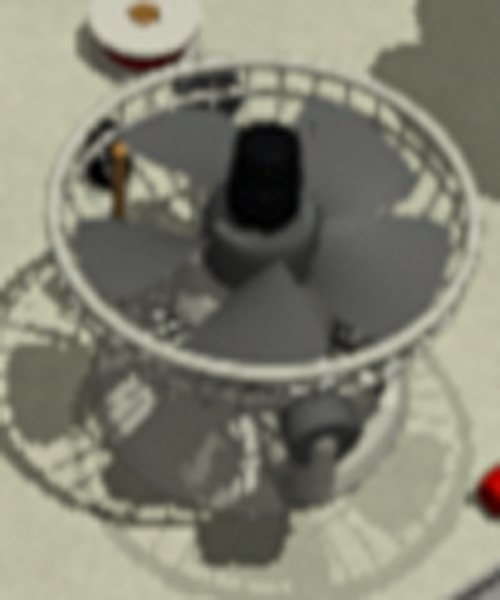

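The crops show the spinner at top pixel (237.5,225.1), inside the guard rim centred near (237.2,227). The tray's corners and the dowel (right of the hub in the top view) are visible, with the clips at the tray's left end.

```bash
python3 - <<'E'
from h import *
t=eyes.get_calibration("top");s=eyes.get_calibration("scene")
print("spin top",onz(t,237.5,225.1,.197),"rim",onz(t,237.2,227,.154))
print("rim scene",onz(s,230+264/5,140+219/5,.154))
print("tri",tri([ray(t,237.5,225.1),ray(s,282.6,175.6)]))
for p in ([.488,.057,.154],[.488,.057,.203]): print(proj(s,p),proj(t,p))
C=np.array([[75,35],[368,72],[332,268],[38,225]])/4+[85,170]
P=np.array([onz(t,*c,.016) for c in C]);print("tray",P.round(4),P.mean(0),np.linalg.norm(np.diff(P,axis=0),axis=1))
d=P[0]+P[3]-P[1]-P[2];print("tray +y dir deg",np.degrees(np.arctan2(d[1],d[0])))
print("dowel",onz(t,175+300/3.2,170+104/2.667,.168))
E
```

```text
spin top [0.47176051 0.04747419 0.197     ] rim [0.47260294 0.04794348 0.154     ]
rim scene [0.48509347 0.05590423 0.154     ]
tri [0.47574082 0.04638494 0.16987839]
(np.float64(282.2933592617347), np.float64(184.6134743652087)) (np.float64(233.24558622123135), np.float64(219.99357014374928))
(np.float64(283.3596204556661), np.float64(171.34896999422548)) (np.float64(233.12057987223238), np.float64(216.96614768234585))
tray [[0.6065 0.3928 0.016 ]
 [0.5863 0.2047 0.016 ]
 [0.4599 0.2211 0.016 ]
 [0.4838 0.4057 0.016 ]] [0.53413077 0.30608101 0.016     ] [0.18915215 0.12742855 0.18606152]
tray +y dir deg 83.24458973528469
dowel [ 0.51192284 -0.0205152   0.168     ]
```

```bash
cat >> h.py <<'E'
def togo(p,state=None):
    s=state or readout.observe(); return Rq(s["ee_rot"]).inv().apply(np.array(p)-s["position"])
E
python3 - <<'E'
from h import *
print(togo([.473,.0475,.31]),Rq(readout.observe()["ee_rot"]).as_matrix().round(3))
E
```

```text
[-0.43093946 -0.47399452 -0.07874235] [[-0.944  0.33  -0.   ]
 [ 0.33   0.944 -0.001]
 [-0.    -0.001 -1.   ]]
```

Request:
apply_moves([
  {"travel": [0,0,-0.04],"rotation": [0,0,0],"hand": 1},
  {"travel": [-0.03,-0.03,-0.079],"rotation": [0,0,0],"hand": 1},
  {"travel": [-0.06,-0.066,-0.079],"rotation": [0,0,0],"hand": 1},
  {"travel": [-0.09,-0.1,-0.079],"rotation": [0,0,0],"hand": 1},
  {"travel": [-0.12,-0.132,-0.079],"rotation": [0,0,0],"hand": 1},
  {"travel": [-0.15,-0.165,-0.079],"rotation": [0,0,0],"hand": 1},
  {"travel": [-0.18,-0.2,-0.079],"rotation": [0,0,0],"hand": 1},
  {"travel": [-0.21,-0.23,-0.079],"rotation": [0,0,0],"hand": 1},
  {"travel": [-0.24,-0.264,-0.079],"rotation": [0,0,0],"hand": 1},
  {"travel": [-0.27,-0.297,-0.079],"rotation": [0,0,0],"hand": 1},
])

```text
t: 1.1
position: [0.3797, 0.2659, 0.3102]
ee_rot: [-0.0, 0.167, 0.986, 0.0]
force: [1.7, 0.0, -0.1]
gripper_width: 0.0855
grasp_force: 0.0
```

```bash
python3 - <<'E'
from h import *
s=readout.observe();print(togo([.473,.0475,.31]),s["position"],s["qpos"].round(3),s["force"].round(2))
E
```

```text
[-1.60043515e-01 -1.75485628e-01  1.73679041e-04] [0.37973378 0.2659274  0.31021286] [-1.033 -0.009  0.284  1.971  0.002  1.179  0.485] [ 1.66  0.03 -0.06]
```

Request:
apply_moves([
  {"travel": [-0.03,-0.034,0],"rotation": [0,0,-8],"hand": 1},
  {"travel": [-0.06,-0.066,0],"rotation": [0,0,-16],"hand": 1},
  {"travel": [-0.09,-0.1,0],"rotation": [0,0,-24],"hand": 1},
  {"travel": [-0.12,-0.132,0],"rotation": [0,0,-32],"hand": 1},
  {"travel": [-0.15,-0.165,0],"rotation": [0,0,-40],"hand": 1},
  {"travel": [-0.16,-0.1755,0],"rotation": [0,0,-48],"hand": 1},
  {"travel": [-0.16,-0.1755,0],"rotation": [0,0,-56],"hand": 1},
  {"travel": [-0.16,-0.1755,0],"rotation": [0,0,-64],"hand": 1},
  {"travel": [-0.16,-0.1755,0],"rotation": [0,0,-72],"hand": 1},
  {"travel": [-0.16,-0.1755,0],"rotation": [0,0,-80],"hand": 1},
])

```text
t: 2.1
position: [0.4725, 0.0493, 0.3101]
ee_rot: [-0.0, -0.488, 0.873, 0.0]
force: [-0.0, -0.1, -1.6]
gripper_width: 0.0855
grasp_force: 0.0
```

```bash
python3 - <<'E'
from h import *
s=readout.observe();c=eyes.get_calibration("wrist");cv2.imwrite("pics/w1.png",eyes.grab_frame("wrist")[:,:,::-1])
print(togo([.473,.0475,.31]),s["position"],s["qpos"].round(3),s["force"].round(2),c)
print(proj(c,[.473,.0475,.199]))
E
```

```text
[ 0.00130934 -0.00138426  0.00011906] [0.47252414 0.04928346 0.31012554] [-7.980e-01  1.000e-03  5.680e-01  1.963e+00 -1.000e-03  1.179e+00
  2.362e+00] [-0.03 -0.14 -1.65] {'fovy': 68.89357355197215, 'cx': 255.69266399018534, 'cy': 191.06427302566954, 'origin': array([ 0.43702337, -0.00949404,  0.45223989]), 'attitude': array([0.03695681, 0.26928953, 0.95315299, 0.13272799])}
(np.float64(254.51181603227337), np.float64(186.49204627834615))
```

View pics/w1.png

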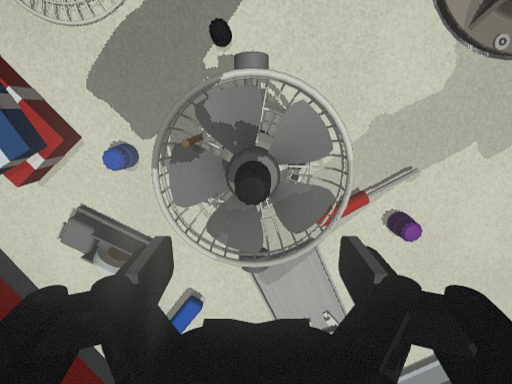

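The wrist view shows the spinner at about (253,184), midway between the open fingers, with the dowel tip at (190,141).

```bash
python3 - <<'E'
from h import *
im=cv2.imread("pics/w1.png");c=eyes.get_calibration("wrist")
g=im.max(2)
for r in range(160,212,4):
    x=np.where(g[r,225:280]<35)[0]+225
    print(r,x.min() if len(x) else 0,x.max() if len(x) else 0,len(x))
for z in (.152,.177,.179,.199,.203): print(z,np.round(proj(c,[.473,.0475,z]),1), np.round(proj(c,[.473,.0475,z])-np.array(proj(c,[.473+.0175*Rq(c['attitude']).as_matrix()[0,0],.0475+.0175*Rq(c['attitude']).as_matrix()[1,0],z])),1))
print("axis dir tool y",Rq(readout.observe()["ee_rot"]).as_matrix()[:,1], "cam x",Rq(c['attitude']).as_matrix()[:,0])
E
```

```text
160 0 0 0
164 244 262 4
168 239 266 6
172 237 263 4
176 0 0 0
180 0 0 0
184 0 0 0
188 0 0 0
192 0 0 0
196 0 0 0
200 0 0 0
204 0 0 0
208 0 0 0
0.152 [254.6 175.4] [-15.9   0. ]
0.177 [254.6 180.8] [-17.3   0. ]
0.179 [254.6 181.3] [-17.4   0. ]
0.199 [254.5 186.4] [-18.7   0. ]
0.203 [254.5 187.5] [-19.   0.]
axis dir tool y [-8.57919237e-01  5.13784458e-01  3.38022418e-04] cam x [-0.85783691  0.51392102  0.00101456]
```

```bash
python3 - <<'E'
from h import *
im=cv2.imread("pics/w1.png");g=cv2.GaussianBlur(im.max(2),(3,3),0)
for r in range(156,214,4): print(r,g[r,224:284:2])
E
```

```text
156 [114 118 127 129  92  60  63  67  70  74  76  76  78  78  78  77  78  86
  96  84 102  90  80  72  84  96  99  99  99  98]
160 [ 77 101 124  88  61  67  76  78  76  77  76  74  68  61  60  62  67  93
 110 121 122 121 120 103  83  74  85  93  93  93]
164 [ 72  70  63  62  72  75  76  77  69  52  38  35  36  38  39  36  38  38
  39  49  90 118 120 122 118  92  73  99 120 127]
168 [ 72  64  61  72  77  77  75  48  34  38  37  38  36  37  37  37  38  37
  39  39  35  40 100 122 120 120  94  89 189 183]
172 [ 91  63  65  75  77  76  49  36  37  36  37  37  41  39  38  36  38  37
  37  37  38  40  43 104 121 121 109  78 105 112]
176 [ 92  67  72  76  78  69  41  40  42  40  40  40  42  43  42  41  42  38
  40  38  41  39  41  67 122 120 116  82  94 108]
180 [101  78  71  82  77  56  38  38  40  42  46  48  50  48  47  49  51  51
  49  44  41  42  40  57 121 122 112  80  98 105]
184 [102  95  68 104 118  76  41  41  45  46  46  46  48  48  48  51  51  52
  53  53  47  43  43  61 120 121  95  81 100 102]
188 [101  98  91  67  98  97  43  43  46  46  46  46  48  48  47  49  50  51
  51  51  51  46  41  89 120  92  78  94  97  99]
192 [110 103 111 112  84  68  46  41  44  47  47  46  47  48  46  47  48  49
  52  51  48  43  44  90  82  80  89  93  94  97]
196 [112 121 124 109  93  89  73  49  42  47  47  46  46  48  48  48  48  49
  50  48  43  50  72  79  86  87  90  93  95  98]
200 [117 110  96  96  93  91  91  86  59  48  43  45  47  47  46  46  46  45
  43  45  67 154 118  98  91  91  92  91  91  89]
204 [ 89  91  97  98  96  95  94  95  92  94  89  65  57  67  69  57  64 101
 154 115  99 115 154 159 126  91  88  86  89  89]
208 [ 90  92 100  97  97  93  95  95  97  98  98  95  94  94  92  89 115 164
 142 151 147 153 159 160 164 109  87  89  89  89]
212 [ 92  91  91  90  90  90  90  89  89  90  93  91  91  92  93  93  95 105
  98 160 164 165 165 161 168 162 102  91  91  91]
```

```bash
python3 - <<'E'
from h import *
print(togo([.4745,.0467,.168]))
E
```

```text
[ 0.0011744  -0.00313016  0.14211844]
```

Request:
apply_moves([
  {"travel": [0.0,-0.001,0.02],"rotation": [0,0,-5],"hand": 0.3},
  {"travel": [0.0,-0.001,0.04],"rotation": [0,0,-10],"hand": 0.3},
  {"travel": [0.0,-0.002,0.06],"rotation": [0,0,-15],"hand": 0.3},
  {"travel": [0.0,-0.002,0.08],"rotation": [0,0,-15],"hand": 0.3},
  {"travel": [0.0,-0.002,0.09],"rotation": [0,0,-15],"hand": 0.3},
  {"travel": [0.0,-0.002,0.09],"rotation": [0,0,-15],"hand": 0.3},
  {"travel": [0.0,-0.002,0.09],"rotation": [0,0,-15],"hand": 0.3},
  {"travel": [0.0,-0.002,0.09],"rotation": [0,0,-15],"hand": 0.3},
  {"travel": [0.0,-0.002,0.09],"rotation": [0,0,-15],"hand": 0.3},
  {"travel": [0.0,-0.002,0.09],"rotation": [0,0,-15],"hand": 0.3},
])

```text
t: 3.15
position: [0.4746, 0.0485, 0.2208]
ee_rot: [0.0, -0.596, 0.803, -0.0]
force: [-0.1, -0.6, -0.3]
gripper_width: 0.0558
grasp_force: 0.0
```

```bash
python3 - <<'E'
from h import *
s=readout.observe();c=eyes.get_calibration("wrist");im=eyes.grab_frame("wrist")[:,:,::-1];cv2.imwrite("pics/w2.png",im)
print(togo([.4745,.0467,.168]),s["position"],s["qpos"].round(3),s["force"].round(2),s["torque"].round(3),s["gripper_width"])
print(Rq(s["ee_rot"]).as_matrix().round(3))
print([np.round(proj(c,[.4745,.0467,z]),1) for z in (.154,.199)])
g=cv2.GaussianBlur(im.max(2),(3,3),0)
for r in range(120,300,8):
    x=np.where(g[r,200:310]<58)[0]+200; print(r,(x.min(),x.max(),len(x)) if len(x) else 0)
E
```

```text
[ 0.00173909 -0.00048309  0.05268477] [0.47459813 0.04847185 0.22078064] [-0.755  0.11   0.565  2.074 -0.072  0.974  2.694] [-0.12 -0.57 -0.34] [0.043 0.    0.005] 0.05577680291640459
[[-0.29  -0.957  0.001]
 [-0.957  0.29   0.   ]
 [-0.001 -0.001 -1.   ]]
[array([255.8, 200.5]), array([255.8, 222.4])]
120 0
128 0
136 0
144 0
152 0
160 0
168 0
176 0
184 (np.int64(240), np.int64(269), 30)
192 (np.int64(233), np.int64(276), 44)
200 (np.int64(230), np.int64(278), 49)
208 (np.int64(229), np.int64(279), 51)
216 (np.int64(229), np.int64(279), 51)
224 (np.int64(229), np.int64(279), 51)
232 (np.int64(200), np.int64(309), 52)
240 (np.int64(200), np.int64(309), 39)
248 (np.int64(200), np.int64(309), 6)
256 (np.int64(200), np.int64(309), 8)
264 (np.int64(200), np.int64(309), 6)
272 (np.int64(200), np.int64(201), 2)
280 0
288 0
296 0
```

View pics/w2.png

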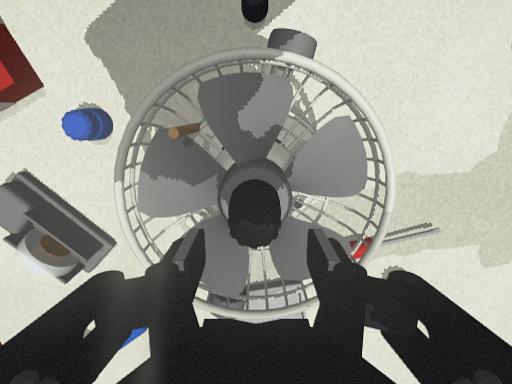

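The wrist view now shows the spinner at columns 229–279 (centre 254), with the finger midpoint near 256, so it needs a shift of about 1.5 mm before descending.

Request:
apply_moves([
  {"travel": [0.0017,-0.0015,0.01],"rotation": [0,0,0],"hand": 0.3},
  {"travel": [0.0017,-0.0015,0.02],"rotation": [0,0,0],"hand": 0.3},
  {"travel": [0.0017,-0.0015,0.03],"rotation": [0,0,0],"hand": 0.3},
  {"travel": [0.0017,-0.0015,0.04],"rotation": [0,0,0],"hand": 0.3},
  {"travel": [0.0017,-0.0015,0.046],"rotation": [0,0,0],"hand": 0.3},
  {"travel": [0.0017,-0.0015,0.0525],"rotation": [0,0,0],"hand": 0.3},
  {"travel": [0.0017,-0.0015,0.0525],"rotation": [0,0,0],"hand": 0.3},
  {"travel": [0.0017,-0.0015,0.0525],"rotation": [0,0,0],"hand": 0.3},
  {"travel": [0.0017,-0.0015,0.0525],"rotation": [0,0,0],"hand": 0.0},
  {"travel": [0.0017,-0.0015,0.0525],"rotation": [0,0,0],"hand": 0.0},
], force=22)

```text
t: 4.2
position: [0.4755, 0.0464, 0.1681]
ee_rot: [0.0, -0.596, 0.803, -0.0]
force: [0.4, 0.4, -1.0]
gripper_width: 0.0425
grasp_force: 0.0
```

```bash
cat > o.py <<'E'
from h import *
s=readout.observe();m=Rq(s["ee_rot"]).as_matrix()
print("t",s["t"],s["position"].round(4),"yaw",np.degrees(np.arctan2(m[1,0],m[0,0])).round(1),"q7",s["qpos"][6].round(3),"F",s["force"].round(1),"Ftool",(m.T@s["force"]).round(1),"T",s["torque"].round(3),"w",round(s["gripper_width"],4),s["grasp_force"].round(1))
E
python3 o.py
```

```text
Traceback (most recent call last):
  File "o.py", line 3, in <module>
    print("t",s["t"],s["position"].round(4),"yaw",np.degrees(np.arctan2(m[1,0],m[0,0])).round(1),"q7",s["qpos"][6].round(3),"F",s["force"].round(1),"Ftool",(m.T@s["force"]).round(1),"T",s["torque"].round(3),"w",round(s["gripper_width"],4),s["grasp_force"].round(1))
                                                                                                                                                                                                                                               ^^^^^^^^^^^^^^^^^^^^^^
AttributeError: 'float' object has no attribute 'round'
```

Request:
apply_moves([
  {"travel": [0,0,0],"rotation": [0,0,0],"hand": -0.08},
  {"travel": [0,0,0],"rotation": [0,0,0],"hand": -0.1},
  {"travel": [0,0,0],"rotation": [0,0,0],"hand": -0.12},
  {"travel": [0,0,0],"rotation": [0,0,0],"hand": -0.13},
  {"travel": [0,0,0],"rotation": [0,0,0],"hand": -0.14},
  {"travel": [0,0,0],"rotation": [0,0,0],"hand": -0.15},
  {"travel": [0,0,0],"rotation": [0,0,0],"hand": -0.16},
  {"travel": [0,0,0],"rotation": [0,0,0],"hand": -0.17},
  {"travel": [0,0,0],"rotation": [0,0,0],"hand": -0.18},
  {"travel": [0,0,0],"rotation": [0,0,0],"hand": -0.2},
], force=22)

```text
t: 5.2
position: [0.4753, 0.0464, 0.1679]
ee_rot: [-0.0, -0.596, 0.803, 0.0]
force: [-2.6, 1.9, 5.9]
gripper_width: 0.0375
grasp_force: 21.6
```

```bash
sed -i 's/s\["grasp_force"\].round(1)/round(s["grasp_force"],1)/' o.py; python3 o.py
```

```text
t 5.2 [0.4753 0.0464 0.1679] yaw -106.9 q7 2.721 F [-2.6  1.9  5.9] Ftool [-1.1  3.  -5.9] T [ 0.337  0.676 -0.07 ] w 0.0375 21.6
```

Request:
apply_moves([
  {"travel": [0,0,0],"rotation": [0,0,0],"hand": -0.05},
  {"travel": [0,0,0],"rotation": [0,0,0],"hand": 0.0},
  {"travel": [0,0,-0.002],"rotation": [0,0,0],"hand": 0.0},
  {"travel": [0,0,-0.005],"rotation": [0,0,0],"hand": 0.0},
  {"travel": [0,0,-0.006],"rotation": [0,0,0],"hand": 0.0},
  {"travel": [0,0,-0.006],"rotation": [0,0,0],"hand": -0.1},
  {"travel": [0,0,-0.006],"rotation": [0,0,0],"hand": -0.14},
  {"travel": [0,0,-0.006],"rotation": [0,0,0],"hand": -0.17},
  {"travel": [0,0,-0.006],"rotation": [0,0,0],"hand": -0.2},
  {"travel": [0,0,-0.006],"rotation": [0,0,0],"hand": -0.22},
], force=22)

```text
t: 6.2
position: [0.4753, 0.0464, 0.174]
ee_rot: [0.0, -0.596, 0.803, 0.0]
force: [-1.7, 0.2, 5.9]
gripper_width: 0.0369
grasp_force: 21.4
```

```bash
python3 o.py
```

```text
t 6.2 [0.4753 0.0464 0.174 ] yaw -106.9 q7 2.715 F [-1.7  0.2  5.9] Ftool [ 0.3  1.6 -5.9] T [ 0.194  0.632 -0.008] w 0.0369 21.4
```

Request:
apply_moves([
  {"travel": [0,0,0],"rotation": [0,0,0],"hand": -0.05},
  {"travel": [0,0,0],"rotation": [0,0,0],"hand": 0.0},
  {"travel": [0,0,-0.002],"rotation": [0,0,0],"hand": 0.0},
  {"travel": [0,0,-0.004],"rotation": [0,0,0],"hand": 0.0},
  {"travel": [0,0,-0.004],"rotation": [0,0,0],"hand": 0.0},
  {"travel": [0,0,-0.004],"rotation": [0,0,0],"hand": -0.08},
  {"travel": [0,0,-0.004],"rotation": [0,0,0],"hand": -0.11},
  {"travel": [0,0,-0.004],"rotation": [0,0,0],"hand": -0.13},
  {"travel": [0,0,-0.004],"rotation": [0,0,0],"hand": -0.13},
  {"travel": [0,0,-0.004],"rotation": [0,0,0],"hand": -0.13},
], force=22)

```text
t: 7.2
position: [0.4753, 0.0463, 0.1778]
ee_rot: [-0.0, -0.596, 0.803, 0.0]
force: [-1.9, 1.4, 2.5]
gripper_width: 0.0374
grasp_force: 5.3
```

```bash
python3 o.py; python3 - <<'E'
from h import *
cv2.imwrite("pics/w3.png",cv2.resize(eyes.grab_frame("wrist")[130:330,130:390,::-1],None,fx=3,fy=3,interpolation=2))
E
```

```text
t 7.2 [0.4753 0.0463 0.1778] yaw -106.9 q7 2.711 F [-1.9  1.4  2.5] Ftool [-0.8  2.2 -2.5] T [0.088 0.281 0.003] w 0.0374 5.3
```

View pics/w3.png

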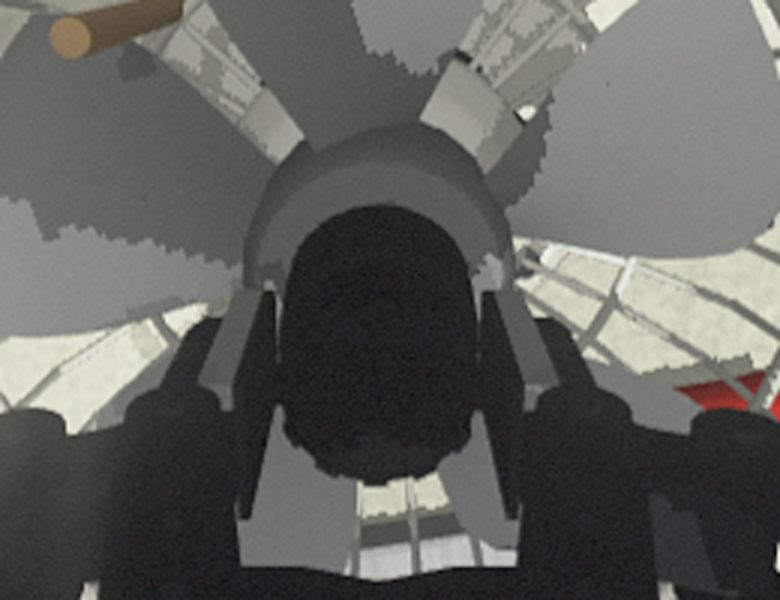

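The crop shows the pads straddling the spinner near its skirt edge, with thin gaps at x≈280 and 478. The tips may still be bearing on the skirt, so I'll test a little higher.

Request:
apply_moves([
  {"travel": [0,0,0],"rotation": [0,0,0],"hand": -0.05},
  {"travel": [0,0,0],"rotation": [0,0,0],"hand": 0.0},
  {"travel": [0,0,-0.002],"rotation": [0,0,0],"hand": 0.0},
  {"travel": [0,0,-0.005],"rotation": [0,0,0],"hand": 0.0},
  {"travel": [0,0,-0.005],"rotation": [0,0,0],"hand": 0.0},
  {"travel": [0,0,-0.005],"rotation": [0,0,0],"hand": -0.08},
  {"travel": [0,0,-0.005],"rotation": [0,0,0],"hand": -0.13},
  {"travel": [0,0,-0.005],"rotation": [0,0,0],"hand": -0.17},
  {"travel": [0,0,-0.005],"rotation": [0,0,0],"hand": -0.2},
  {"travel": [0,0,-0.005],"rotation": [0,0,0],"hand": -0.22},
], force=22)

```text
t: 8.25
position: [0.4753, 0.0463, 0.1828]
ee_rot: [-0.0, -0.596, 0.803, 0.0]
force: [-0.4, -0.0, 1.6]
gripper_width: 0.0338
grasp_force: 14.4
```

```bash
python3 o.py
```

```text
t 8.25 [0.4753 0.0463 0.1828] yaw -106.9 q7 2.707 F [-0.4 -0.   1.6] Ftool [ 0.2  0.4 -1.6] T [-0.002  0.287 -0.077] w 0.0338 14.4
```

Request:
apply_moves([
  {"travel": [0,0,0],"rotation": [0,0,0],"hand": -0.4},
  {"travel": [0,0,0],"rotation": [0,0,0],"hand": -0.4},
  {"travel": [0,0,0],"rotation": [0,0,0],"hand": -0.4},
  {"travel": [0,0,0],"rotation": [0,0,3],"hand": -0.4},
  {"travel": [0,0,-0.0001],"rotation": [0,0,6],"hand": -0.4},
  {"travel": [0,0,-0.0002],"rotation": [0,0,9],"hand": -0.4},
  {"travel": [0,0,-0.0003],"rotation": [0,0,12],"hand": -0.4},
  {"travel": [0,0,-0.0004],"rotation": [0,0,15],"hand": -0.4},
  {"travel": [0,0,-0.0005],"rotation": [0,0,18],"hand": -0.4},
  {"travel": [0,0,-0.0005],"rotation": [0,0,18],"hand": -0.4},
], force=26)

```text
t: 9.25
position: [0.4756, 0.0464, 0.1834]
ee_rot: [0.0, -0.462, 0.887, -0.0]
force: [-0.0, 0.2, 0.9]
gripper_width: 0.0333
grasp_force: 25.9
```

```bash
python3 o.py
```

```text
t 9.25 [0.4756 0.0464 0.1834] yaw -124.9 q7 2.401 F [-0.   0.2  0.9] Ftool [-0.1  0.2 -0.9] T [-0.007 -0.126 -0.105] w 0.0333 25.9
```

Request:
apply_moves([
  {"travel": [0,0,-0.0001],"rotation": [0,0,3],"hand": -0.4},
  {"travel": [0,0,-0.0002],"rotation": [0,0,6],"hand": -0.4},
  {"travel": [0,0,-0.0003],"rotation": [0,0,9],"hand": -0.4},
  {"travel": [0,0,-0.0003],"rotation": [0,0,12],"hand": -0.4},
  {"travel": [0,0,-0.0004],"rotation": [0,0,15],"hand": -0.4},
  {"travel": [0,0,-0.0005],"rotation": [0,0,18],"hand": -0.4},
  {"travel": [0,0,-0.0006],"rotation": [0,0,21],"hand": -0.4},
  {"travel": [0,0,-0.0007],"rotation": [0,0,24],"hand": -0.4},
  {"travel": [0,0,-0.0007],"rotation": [0,0,27],"hand": -0.4},
  {"travel": [0,0,-0.0008],"rotation": [0,0,30],"hand": -0.4},
], force=26)

```text
t: 10.25
position: [0.4751, 0.0463, 0.1839]
ee_rot: [-0.0, -0.217, 0.976, -0.0]
force: [-1.2, -0.1, -0.2]
gripper_width: 0.0331
grasp_force: 25.9
```

```bash
python3 o.py
```

```text
t 10.25 [0.4751 0.0463 0.1839] yaw -154.9 q7 1.895 F [-1.2 -0.1 -0.2] Ftool [1.1 0.4 0.2] T [ 0.105  0.121 -0.043] w 0.0331 25.9
```

Request:
apply_moves([
  {"travel": [0,0,-0.0001],"rotation": [0,0,3],"hand": -0.4},
  {"travel": [0,0,-0.0002],"rotation": [0,0,6],"hand": -0.4},
  {"travel": [0,0,-0.0003],"rotation": [0,0,9],"hand": -0.4},
  {"travel": [0,0,-0.0003],"rotation": [0,0,12],"hand": -0.4},
  {"travel": [0,0,-0.0004],"rotation": [0,0,15],"hand": -0.4},
  {"travel": [0,0,-0.0005],"rotation": [0,0,18],"hand": -0.4},
  {"travel": [0,0,-0.0006],"rotation": [0,0,21],"hand": -0.4},
  {"travel": [0,0,-0.0007],"rotation": [0,0,24],"hand": -0.4},
  {"travel": [0,0,-0.0007],"rotation": [0,0,27],"hand": -0.4},
  {"travel": [0,0,-0.0008],"rotation": [0,0,30],"hand": -0.4},
], force=26)

```text
t: 11.25
position: [0.4751, 0.0465, 0.1847]
ee_rot: [-0.0, 0.043, 0.999, -0.0]
force: [0.1, 1.6, -0.1]
gripper_width: 0.0328
grasp_force: 25.9
```

```bash
python3 o.py
```

```text
t 11.25 [0.4751 0.0465 0.1847] yaw 175.1 q7 1.391 F [ 0.1  1.6 -0.1] Ftool [0.  1.6 0.1] T [0.218 0.063 0.017] w 0.0328 25.9
```

Request:
apply_moves([
  {"travel": [0,0,0],"rotation": [0,0,3],"hand": -0.4},
  {"travel": [0,0,0],"rotation": [0,0,6],"hand": -0.4},
  {"travel": [0,0,0],"rotation": [0,0,9],"hand": -0.4},
  {"travel": [0,0,0],"rotation": [0,0,12],"hand": -0.4},
  {"travel": [0,0,0],"rotation": [0,0,15],"hand": -0.4},
  {"travel": [0,0,0],"rotation": [0,0,18],"hand": -0.4},
  {"travel": [0,0,0],"rotation": [0,0,20],"hand": -0.4},
  {"travel": [0,0,0],"rotation": [0,0,20],"hand": -0.4},
  {"travel": [0,0,0],"rotation": [0,0,20],"hand": -0.4},
  {"travel": [0,0,0],"rotation": [0,0,20],"hand": -0.4},
], force=26)

```text
t: 12.25
position: [0.4753, 0.0463, 0.1849]
ee_rot: [-0.0, 0.215, 0.977, -0.0]
force: [-0.0, 0.4, -1.3]
gripper_width: 0.0331
grasp_force: 25.9
```

```bash
python3 o.py
```

```text
t 12.25 [0.4753 0.0463 0.1849] yaw 155.2 q7 1.058 F [-0.   0.4 -1.3] Ftool [0.2 0.4 1.3] T [ 0.156 -0.058  0.02 ] w 0.0331 25.9
```

Request:
apply_moves([
  {"travel": [0,0,0],"rotation": [0,0,3],"hand": -0.4},
  {"travel": [0,0,0],"rotation": [0,0,6],"hand": -0.4},
  {"travel": [0,0,0],"rotation": [0,0,9],"hand": -0.4},
  {"travel": [0,0,0],"rotation": [0,0,12],"hand": -0.4},
  {"travel": [0,0,0],"rotation": [0,0,15],"hand": -0.4},
  {"travel": [0,0,0],"rotation": [0,0,15],"hand": -0.4},
  {"travel": [0,0,0],"rotation": [0,0,15],"hand": -0.4},
  {"travel": [0,0,0],"rotation": [0,0,15],"hand": -0.4},
  {"travel": [0,0,0],"rotation": [0,0,15],"hand": -0.4},
  {"travel": [0,0,0],"rotation": [0,0,15],"hand": -0.4},
], force=26)

```text
t: 13.25
position: [0.4753, 0.0463, 0.1849]
ee_rot: [-0.0, 0.341, 0.94, -0.0]
force: [-0.6, -0.4, -0.9]
gripper_width: 0.033
grasp_force: 26.0
```

```bash
python3 o.py
```

```text
t 13.25 [0.4753 0.0463 0.1849] yaw 140.2 q7 0.808 F [-0.6 -0.4 -0.9] Ftool [ 0.2 -0.7  0.9] T [ 0.005  0.036 -0.015] w 0.033 26.0
```

Request:
apply_moves([
  {"travel": [0,0,0],"rotation": [0,0,3],"hand": -0.4},
  {"travel": [0,0,0],"rotation": [0,0,6],"hand": -0.4},
  {"travel": [0,0,0],"rotation": [0,0,9],"hand": -0.4},
  {"travel": [0,0,0],"rotation": [0,0,12],"hand": -0.4},
  {"travel": [0,0,0],"rotation": [0,0,15],"hand": -0.4},
  {"travel": [0,0,0],"rotation": [0,0,15],"hand": -0.4},
  {"travel": [0,0,0],"rotation": [0,0,15],"hand": -0.4},
  {"travel": [0,0,0],"rotation": [0,0,15],"hand": -0.4},
  {"travel": [0,0,0],"rotation": [0,0,15],"hand": -0.4},
  {"travel": [0,0,0],"rotation": [0,0,15],"hand": -0.4},
], force=26)

```text
t: 14.25
position: [0.4753, 0.0464, 0.1849]
ee_rot: [-0.0, 0.461, 0.888, 0.0]
force: [-2.3, 2.7, 2.8]
gripper_width: 0.0336
grasp_force: 26.3
```

```bash
python3 o.py
```

```text
t 14.25 [0.4753 0.0464 0.1849] yaw 125.2 q7 0.561 F [-2.3  2.7  2.8] Ftool [ 3.5 -0.4 -2.8] T [0.704 0.484 0.024] w 0.0336 26.3
```

Request:
apply_moves([
  {"travel": [0,0,-0.0004],"rotation": [0,0,0],"hand": -0.4},
  {"travel": [0,0,-0.0008],"rotation": [0,0,3],"hand": -0.4},
  {"travel": [0,0,-0.0009],"rotation": [0,0,6],"hand": -0.4},
  {"travel": [0,0,-0.001],"rotation": [0,0,9],"hand": -0.4},
  {"travel": [0,0,-0.0011],"rotation": [0,0,12],"hand": -0.4},
  {"travel": [0,0,-0.0012],"rotation": [0,0,15],"hand": -0.4},
  {"travel": [0,0,-0.0013],"rotation": [0,0,18],"hand": -0.4},
  {"travel": [0,0,-0.0014],"rotation": [0,0,21],"hand": -0.4},
  {"travel": [0,0,-0.0015],"rotation": [0,0,24],"hand": -0.4},
  {"travel": [0,0,-0.0015],"rotation": [0,0,24],"hand": -0.4},
], force=26)

```text
t: 15.25
position: [0.4748, 0.0461, 0.1861]
ee_rot: [-0.0, 0.636, 0.772, -0.001]
force: [-4.3, -0.3, -0.9]
gripper_width: 0.0333
grasp_force: 26.2
```

```bash
python3 o.py
```

```text
t 15.25 [0.4748 0.0461 0.1861] yaw 101.1 q7 0.165 F [-4.3 -0.3 -0.9] Ftool [ 0.5 -4.3  0.9] T [0.07  0.946 0.073] w 0.0333 26.2
```

Request:
apply_moves([
  {"travel": [0,0,-0.0001],"rotation": [0,0,3],"hand": -0.4},
  {"travel": [0,0,-0.0002],"rotation": [0,0,6],"hand": -0.4},
  {"travel": [0,0,-0.0003],"rotation": [0,0,9],"hand": -0.4},
  {"travel": [0,0,-0.0003],"rotation": [0,0,12],"hand": -0.4},
  {"travel": [0,0,-0.0004],"rotation": [0,0,15],"hand": -0.4},
  {"travel": [0,0,-0.0005],"rotation": [0,0,18],"hand": -0.4},
  {"travel": [0,0,-0.0006],"rotation": [0,0,21],"hand": -0.4},
  {"travel": [0,0,-0.0007],"rotation": [0,0,24],"hand": -0.4},
  {"travel": [0,0,-0.0008],"rotation": [0,0,27],"hand": -0.4},
  {"travel": [0,0,-0.0008],"rotation": [0,0,27],"hand": -0.4},
], force=26)

```text
t: 16.25
position: [0.4749, 0.0465, 0.187]
ee_rot: [-0.0, 0.798, 0.603, -0.0]
force: [-4.3, 3.3, -1.4]
gripper_width: 0.0329
grasp_force: 26.2
```

```bash
python3 o.py
```

```text
t 16.25 [0.4749 0.0465 0.187 ] yaw 74.1 q7 -0.268 F [-4.3  3.3 -1.4] Ftool [ 2.  -5.   1.4] T [0.822 0.907 0.015] w 0.0329 26.2
```

Request:
apply_moves([
  {"travel": [0.0001,-0.0003,-0.0001],"rotation": [0,0,3],"hand": -0.4},
  {"travel": [0.0001,-0.0003,-0.0002],"rotation": [0,0,6],"hand": -0.4},
  {"travel": [0.0001,-0.0003,-0.0003],"rotation": [0,0,9],"hand": -0.4},
  {"travel": [0.0001,-0.0003,-0.0003],"rotation": [0,0,12],"hand": -0.4},
  {"travel": [0.0001,-0.0003,-0.0004],"rotation": [0,0,15],"hand": -0.4},
  {"travel": [0.0001,-0.0003,-0.0005],"rotation": [0,0,18],"hand": -0.4},
  {"travel": [0.0001,-0.0003,-0.0006],"rotation": [0,0,21],"hand": -0.4},
  {"travel": [0.0001,-0.0003,-0.0007],"rotation": [0,0,24],"hand": -0.4},
  {"travel": [0.0001,-0.0003,-0.0008],"rotation": [0,0,27],"hand": -0.4},
  {"travel": [0.0001,-0.0003,-0.0008],"rotation": [0,0,27],"hand": -0.4},
], force=26)

```text
t: 17.25
position: [0.4751, 0.0469, 0.188]
ee_rot: [-0.0, 0.916, 0.4, 0.0]
force: [-2.0, 4.8, -1.3]
gripper_width: 0.0331
grasp_force: 26.1
```

```bash
python3 o.py
```

```text
t 17.25 [0.4751 0.0469 0.188 ] yaw 47.2 q7 -0.686 F [-2.   4.8 -1.3] Ftool [ 2.1 -4.7  1.3] T [1.165 0.334 0.046] w 0.0331 26.1
```

Request:
apply_moves([
  {"travel": [0.0001,-0.0004,-0.0001],"rotation": [0,0,3],"hand": -0.4},
  {"travel": [0.0001,-0.0004,-0.0002],"rotation": [0,0,6],"hand": -0.4},
  {"travel": [0.0001,-0.0004,-0.0003],"rotation": [0,0,9],"hand": -0.4},
  {"travel": [0.0001,-0.0004,-0.0003],"rotation": [0,0,12],"hand": -0.4},
  {"travel": [0.0001,-0.0004,-0.0004],"rotation": [0,0,15],"hand": -0.4},
  {"travel": [0.0001,-0.0004,-0.0005],"rotation": [0,0,18],"hand": -0.4},
  {"travel": [0.0001,-0.0004,-0.0006],"rotation": [0,0,21],"hand": -0.4},
  {"travel": [0.0001,-0.0004,-0.0007],"rotation": [0,0,24],"hand": -0.4},
  {"travel": [0.0001,-0.0004,-0.0008],"rotation": [0,0,27],"hand": -0.4},
  {"travel": [0.0001,-0.0004,-0.0008],"rotation": [0,0,27],"hand": -0.4},
], force=26)

```text
t: 18.25
position: [0.4754, 0.047, 0.189]
ee_rot: [0.0, 0.984, 0.175, 0.0]
force: [1.8, 2.8, -1.4]
gripper_width: 0.033
grasp_force: 26.2
```

```bash
python3 o.py
```

```text
t 18.25 [0.4754 0.047  0.189 ] yaw 20.2 q7 -1.076 F [ 1.8  2.8 -1.4] Ftool [ 2.6 -2.1  1.4] T [ 0.712 -0.391  0.014] w 0.033 26.2
```

Request:
apply_moves([
  {"travel": [0.0002,-0.0002,-0.0001],"rotation": [0,0,3],"hand": -0.4},
  {"travel": [0.0002,-0.0002,-0.0002],"rotation": [0,0,6],"hand": -0.4},
  {"travel": [0.0002,-0.0002,-0.0003],"rotation": [0,0,9],"hand": -0.4},
  {"travel": [0.0002,-0.0002,-0.0003],"rotation": [0,0,12],"hand": -0.4},
  {"travel": [0.0002,-0.0002,-0.0004],"rotation": [0,0,15],"hand": -0.4},
  {"travel": [0.0002,-0.0002,-0.0005],"rotation": [0,0,18],"hand": -0.4},
  {"travel": [0.0002,-0.0002,-0.0006],"rotation": [0,0,21],"hand": -0.4},
  {"travel": [0.0002,-0.0002,-0.0007],"rotation": [0,0,24],"hand": -0.4},
  {"travel": [0.0002,-0.0002,-0.0008],"rotation": [0,0,27],"hand": -0.4},
  {"travel": [0.0002,-0.0002,-0.0008],"rotation": [0,0,27],"hand": -0.4},
], force=26)

```text
t: 19.25
position: [0.4754, 0.0469, 0.1897]
ee_rot: [0.0, 0.998, -0.059, 0.0]
force: [1.6, 1.0, -1.0]
gripper_width: 0.0332
grasp_force: 26.3
```

```bash
python3 o.py
```

```text
t 19.25 [0.4754 0.0469 0.1897] yaw -6.8 q7 -1.438 F [ 1.6  1.  -1. ] Ftool [ 1.5 -1.2  1. ] T [ 0.304 -0.557  0.008] w 0.0332 26.3
```

Request:
apply_moves([
  {"travel": [0.0001,-0.0001,-0.0001],"rotation": [0,0,3],"hand": -0.4},
  {"travel": [0.0001,-0.0001,-0.0002],"rotation": [0,0,6],"hand": -0.4},
  {"travel": [0.0001,-0.0001,-0.0003],"rotation": [0,0,9],"hand": -0.4},
  {"travel": [0.0001,-0.0001,-0.0003],"rotation": [0,0,12],"hand": -0.4},
  {"travel": [0.0001,-0.0001,-0.0004],"rotation": [0,0,15],"hand": -0.4},
  {"travel": [0.0001,-0.0001,-0.0005],"rotation": [0,0,18],"hand": -0.4},
  {"travel": [0.0001,-0.0001,-0.0006],"rotation": [0,0,21],"hand": -0.4},
  {"travel": [0.0001,-0.0001,-0.0007],"rotation": [0,0,24],"hand": -0.4},
  {"travel": [0.0001,-0.0001,-0.0008],"rotation": [0,0,27],"hand": -0.4},
  {"travel": [0.0001,-0.0001,-0.0008],"rotation": [0,0,27],"hand": -0.4},
], force=26)

```text
t: 20.25
position: [0.4753, 0.0469, 0.1905]
ee_rot: [0.0, 0.957, -0.29, 0.0]
force: [2.2, 0.2, -1.1]
gripper_width: 0.0329
grasp_force: 26.3
```

```bash
python3 o.py
```

```text
t 20.25 [0.4753 0.0469 0.1905] yaw -33.8 q7 -1.85 F [ 2.2  0.2 -1.1] Ftool [ 1.7 -1.4  1.1] T [-0.029 -0.457 -0.029] w 0.0329 26.3
```

Request:
apply_moves([
  {"travel": [0.0001,-0.0001,-0.0001],"rotation": [0,0,3],"hand": -0.4},
  {"travel": [0.0001,-0.0001,-0.0002],"rotation": [0,0,6],"hand": -0.4},
  {"travel": [0.0001,-0.0001,-0.0003],"rotation": [0,0,9],"hand": -0.4},
  {"travel": [0.0001,-0.0001,-0.0004],"rotation": [0,0,12],"hand": -0.4},
  {"travel": [0.0001,-0.0001,-0.0005],"rotation": [0,0,15],"hand": -0.4},
  {"travel": [0.0001,-0.0001,-0.0006],"rotation": [0,0,18],"hand": -0.4},
  {"travel": [0.0001,-0.0001,-0.0007],"rotation": [0,0,21],"hand": -0.4},
  {"travel": [0.0001,-0.0001,-0.0008],"rotation": [0,0,24],"hand": -0.4},
  {"travel": [0.0001,-0.0001,-0.0009],"rotation": [0,0,27],"hand": -0.4},
  {"travel": [0.0001,-0.0001,-0.001],"rotation": [0,0,27],"hand": -0.4},
], force=26)

```text
t: 21.25
position: [0.4752, 0.0469, 0.1914]
ee_rot: [0.0, 0.863, -0.506, 0.0]
force: [1.1, -1.0, -1.2]
gripper_width: 0.0333
grasp_force: 26.2
```

```bash
python3 o.py
```

```text
t 21.25 [0.4752 0.0469 0.1914] yaw -60.7 q7 -2.305 F [ 1.1 -1.  -1.2] Ftool [ 1.4 -0.4  1.2] T [-0.074 -0.221  0.01 ] w 0.0333 26.2
```

Request:
apply_moves([
  {"travel": [0.0001,0,-0.0001],"rotation": [0,0,3],"hand": -0.4},
  {"travel": [0.0001,0,-0.0002],"rotation": [0,0,6],"hand": -0.4},
  {"travel": [0.0001,0,-0.0003],"rotation": [0,0,9],"hand": -0.4},
  {"travel": [0.0001,0,-0.0004],"rotation": [0,0,12],"hand": -0.4},
  {"travel": [0.0001,0,-0.0005],"rotation": [0,0,15],"hand": -0.4},
  {"travel": [0.0001,0,-0.0006],"rotation": [0,0,18],"hand": -0.4},
  {"travel": [0.0001,0,-0.0007],"rotation": [0,0,20],"hand": -0.4},
  {"travel": [0.0001,0,-0.0008],"rotation": [0,0,20],"hand": -0.4},
  {"travel": [0.0001,0,-0.001],"rotation": [0,0,20],"hand": -0.4},
  {"travel": [0.0001,0,-0.0012],"rotation": [0,0,20],"hand": -0.4},
], force=26)

```text
t: 22.25
position: [0.4752, 0.0471, 0.1926]
ee_rot: [0.0, 0.762, -0.648, -0.0]
force: [-0.0, -1.1, -0.6]
gripper_width: 0.0328
grasp_force: 26.3
```

```bash
python3 o.py
```

```text
t 22.25 [0.4752 0.0471 0.1926] yaw -80.7 q7 -2.652 F [-0.  -1.1 -0.6] Ftool [1.1 0.2 0.6] T [ 0.004  0.051 -0.055] w 0.0328 26.3
```

Request:
apply_moves([
  {"travel": [0,0,-0.0002],"rotation": [0,0,0],"hand": -0.4},
  {"travel": [0,0,-0.0004],"rotation": [0,0,0],"hand": -0.4},
  {"travel": [0,0,-0.0006],"rotation": [0,0,0],"hand": -0.4},
  {"travel": [0,0,-0.0008],"rotation": [0,0,0],"hand": -0.4},
  {"travel": [0,0,-0.0008],"rotation": [0,0,0],"hand": -0.4},
  {"travel": [0,0,-0.0008],"rotation": [0,0,0],"hand": -0.4},
  {"travel": [0,0,-0.0008],"rotation": [0,0,0],"hand": -0.4},
  {"travel": [0,0,-0.0008],"rotation": [0,0,0],"hand": -0.4},
  {"travel": [0,0,-0.0008],"rotation": [0,0,0],"hand": -0.4},
  {"travel": [0,0,-0.0008],"rotation": [0,0,0],"hand": -0.4},
], force=26)

```text
t: 23.25
position: [0.4752, 0.0471, 0.1934]
ee_rot: [0.0, 0.761, -0.649, -0.0]
force: [-0.5, -0.3, -1.1]
gripper_width: 0.0329
grasp_force: 26.3
```

```bash
python3 o.py
```

```text
t 23.25 [0.4752 0.0471 0.1934] yaw -80.9 q7 -2.658 F [-0.5 -0.3 -1.1] Ftool [0.2 0.5 1.1] T [ 0.009  0.071 -0.035] w 0.0329 26.3
```

Request:
apply_moves([
  {"travel": [0,0,-0.0002],"rotation": [0,0,0],"hand": -0.4},
  {"travel": [0,0,-0.0004],"rotation": [0,0,0],"hand": -0.4},
  {"travel": [0,0,-0.0006],"rotation": [0,0,0],"hand": -0.4},
  {"travel": [0,0,-0.0008],"rotation": [0,0,0],"hand": -0.4},
  {"travel": [0,0,-0.0008],"rotation": [0,0,0],"hand": -0.4},
  {"travel": [0,0,-0.0008],"rotation": [0,0,0],"hand": -0.4},
  {"travel": [0,0,-0.0008],"rotation": [0,0,0],"hand": -0.4},
  {"travel": [0,0,-0.0008],"rotation": [0,0,0],"hand": -0.4},
  {"travel": [0,0,-0.0008],"rotation": [0,0,0],"hand": -0.4},
  {"travel": [0,0,-0.0008],"rotation": [0,0,0],"hand": -0.4},
], force=26)

```text
t: 24.25
position: [0.4753, 0.0472, 0.1942]
ee_rot: [0.0, 0.761, -0.649, -0.0]
force: [-0.3, -0.1, 0.3]
gripper_width: 0.0332
grasp_force: 26.3
```

```bash
python3 o.py
```

```text
t 24.25 [0.4753 0.0472 0.1942] yaw -80.9 q7 -2.661 F [-0.3 -0.1  0.3] Ftool [ 0.   0.3 -0.3] T [-0.055  0.025  0.019] w 0.0332 26.3
```

Request:
apply_moves([
  {"travel": [0,0,-0.0003],"rotation": [0,0,0],"hand": -0.4},
  {"travel": [0,0,-0.0006],"rotation": [0,0,0],"hand": -0.4},
  {"travel": [0,0,-0.0008],"rotation": [0,0,0],"hand": -0.4},
  {"travel": [0,0,-0.001],"rotation": [0,0,0],"hand": -0.4},
  {"travel": [0,0,-0.0012],"rotation": [0,0,0],"hand": -0.4},
  {"travel": [0,0,-0.0012],"rotation": [0,0,0],"hand": -0.4},
  {"travel": [0,0,-0.0012],"rotation": [0,0,0],"hand": -0.4},
  {"travel": [0,0,-0.0012],"rotation": [0,0,0],"hand": -0.4},
  {"travel": [0,0,-0.0012],"rotation": [0,0,0],"hand": -0.4},
  {"travel": [0,0,-0.0012],"rotation": [0,0,0],"hand": -0.4},
], force=26)

```text
t: 25.25
position: [0.4752, 0.0471, 0.1954]
ee_rot: [0.0, 0.761, -0.649, -0.0]
force: [-0.8, 0.6, -0.3]
gripper_width: 0.0332
grasp_force: 26.3
```

```bash
python3 o.py
```

```text
t 25.25 [0.4752 0.0471 0.1954] yaw -80.9 q7 -2.666 F [-0.8  0.6 -0.3] Ftool [-0.7  0.7  0.3] T [ 0.008 -0.045 -0.018] w 0.0332 26.3
```

Request:
apply_moves([
  {"travel": [0,0,-0.001],"rotation": [0,0,0],"hand": -0.4},
  {"travel": [0,0,-0.002],"rotation": [0,0,0],"hand": -0.4},
  {"travel": [0,0,-0.003],"rotation": [0,0,0],"hand": -0.4},
  {"travel": [0,0,-0.004],"rotation": [0,0,0],"hand": -0.4},
  {"travel": [0,0,-0.005],"rotation": [0,0,0],"hand": -0.4},
  {"travel": [0,0,-0.005],"rotation": [0,0,0],"hand": -0.4},
  {"travel": [0,0,-0.005],"rotation": [0,0,0],"hand": -0.4},
  {"travel": [0,0,-0.005],"rotation": [0,0,0],"hand": -0.4},
  {"travel": [0,0,-0.005],"rotation": [0,0,0],"hand": -0.4},
  {"travel": [0,0,-0.005],"rotation": [0,0,0],"hand": -0.4},
], force=26)

```text
t: 26.25
position: [0.4753, 0.0471, 0.2004]
ee_rot: [0.0, 0.761, -0.649, 0.0]
force: [0.4, 0.1, -1.6]
gripper_width: 0.0334
grasp_force: 26.3
```

```bash
python3 o.py
```

```text
t 26.25 [0.4753 0.0471 0.2004] yaw -80.9 q7 -2.687 F [ 0.4  0.1 -1.6] Ftool [-0.  -0.4  1.6] T [ 0.027  0.009 -0.053] w 0.0334 26.3
```

Request:
apply_moves([
  {"travel": [0,0,-0.005],"rotation": [0,0,0],"hand": -0.4},
  {"travel": [0,0,-0.01],"rotation": [0,0,0],"hand": -0.4},
  {"travel": [0,0,-0.018],"rotation": [0,0,0],"hand": -0.4},
  {"travel": [0,0,-0.026],"rotation": [0,0,-3],"hand": -0.4},
  {"travel": [0,0,-0.034],"rotation": [0,0,-8],"hand": -0.4},
  {"travel": [0,0,-0.042],"rotation": [0,0,-13],"hand": -0.4},
  {"travel": [0,0,-0.05],"rotation": [0,0,-18],"hand": -0.4},
  {"travel": [0,0,-0.058],"rotation": [0,0,-23],"hand": -0.4},
  {"travel": [0,0,-0.065],"rotation": [0,0,-28],"hand": -0.4},
  {"travel": [0,0,-0.07],"rotation": [0,0,-30],"hand": -0.4},
], force=26)

```text
t: 27.25
position: [0.4756, 0.047, 0.2712]
ee_rot: [-0.0, 0.904, -0.428, 0.0]
force: [-0.3, -0.3, -0.2]
gripper_width: 0.0338
grasp_force: 26.3
```

```bash
python3 o.py; python3 - <<'E'
from h import *
cv2.imwrite("pics/s4.png",cv2.resize(eyes.grab_frame("scene")[110:260,220:400,::-1],None,fx=4,fy=4,interpolation=2))
print(togo([.533,.300,.265]), Rq(readout.observe()["ee_rot"]).as_matrix().round(3))
E
```

```text
t 27.25 [0.4756 0.047  0.2712] yaw -50.7 q7 -2.498 F [-0.3 -0.3 -0.2] Ftool [0.  0.5 0.2] T [0.02  0.045 0.005] w 0.0338 26.3
[-0.15972449 -0.20445532  0.00705099] [[ 0.633 -0.774  0.001]
 [-0.774 -0.633  0.001]
 [-0.    -0.002 -1.   ]]
```

View pics/s4.png

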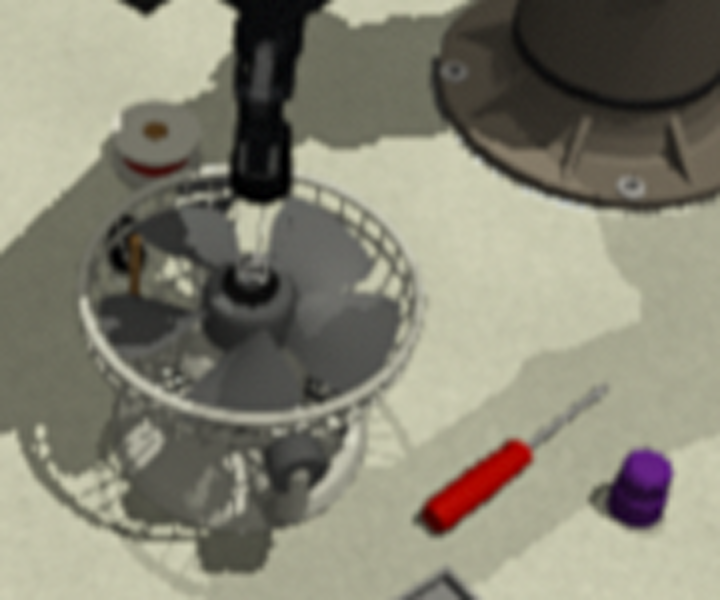

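The view shows the spinner held in the gripper above a bare shaft, with the fan and dowel undisturbed.

Request:
apply_moves([
  {"travel": [-0.008,-0.01,0],"rotation": [0,0,-5],"hand": -0.4},
  {"travel": [-0.023,-0.03,0],"rotation": [0,0,-11],"hand": -0.4},
  {"travel": [-0.041,-0.053,0],"rotation": [0,0,-18],"hand": -0.4},
  {"travel": [-0.06,-0.078,0],"rotation": [0,0,-25],"hand": -0.4},
  {"travel": [-0.079,-0.103,0],"rotation": [0,0,-32],"hand": -0.4},
  {"travel": [-0.098,-0.128,0],"rotation": [0,0,-39],"hand": -0.4},
  {"travel": [-0.117,-0.152,0],"rotation": [0,0,-45],"hand": -0.4},
  {"travel": [-0.134,-0.174,0],"rotation": [0,0,-50],"hand": -0.4},
  {"travel": [-0.146,-0.189,0],"rotation": [0,0,-50],"hand": -0.4},
  {"travel": [-0.1524,-0.1975,0],"rotation": [0,0,-50],"hand": -0.4},
], force=26)

```text
t: 28.3
position: [0.5324, 0.2913, 0.27]
ee_rot: [0.0, 1.0, -0.009, -0.0]
force: [0.7, -1.1, -0.1]
gripper_width: 0.0331
grasp_force: 26.3
```

```bash
python3 o.py
```

```text
t 28.3 [0.5324 0.2913 0.27  ] yaw -1.0 q7 -1.871 F [ 0.7 -1.1 -0.1] Ftool [0.8 1.1 0.1] T [-0.027  0.003  0.028] w 0.0331 26.3
```

Request:
apply_moves([
  {"travel": [0,0,0.015],"rotation": [0,0,0],"hand": -0.4},
  {"travel": [0,0,0.04],"rotation": [0,0,0],"hand": -0.4},
  {"travel": [0,0,0.07],"rotation": [0,0,0],"hand": -0.4},
  {"travel": [0,0,0.1],"rotation": [0,0,0],"hand": -0.4},
  {"travel": [0,0,0.13],"rotation": [0,0,0],"hand": -0.4},
  {"travel": [0,0,0.16],"rotation": [0,0,0],"hand": -0.4},
  {"travel": [0,0,0.185],"rotation": [0,0,0],"hand": -0.4},
  {"travel": [0,0,0.2],"rotation": [0,0,0],"hand": -0.4},
  {"travel": [0,0,0.21],"rotation": [0,0,0],"hand": -0.4},
  {"travel": [0,0,0.215],"rotation": [0,0,0],"hand": -0.4},
], force=26)

```text
t: 29.3
position: [0.5323, 0.2893, 0.055]
ee_rot: [0.0, 1.0, -0.008, -0.0]
force: [-0.1, -0.5, -0.5]
gripper_width: 0.0333
grasp_force: 26.3
```

```bash
python3 o.py
```

```text
t 29.3 [0.5323 0.2893 0.055 ] yaw -0.9 q7 -1.679 F [-0.1 -0.5 -0.5] Ftool [-0.1  0.5  0.5] T [-0.018 -0.023 -0.008] w 0.0333 26.3
```

```bash
python3 - <<'E'
from h import *
cv2.imwrite("pics/s5.png",cv2.resize(eyes.grab_frame("scene")[220:350,270:400,::-1],None,fx=4,fy=4,interpolation=2))
E
```

```text
(no output)
```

View pics/s5.png

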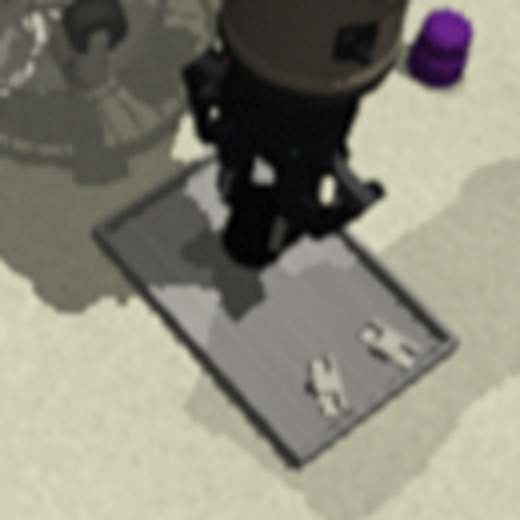

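The spinner is over the tray's empty part, well clear of the clips. Next I lower it by feel.

Request:
apply_moves([
  {"travel": [0,0,0.005],"rotation": [0,0,0],"hand": -0.4},
  {"travel": [0,0,0.01],"rotation": [0,0,0],"hand": -0.4},
  {"travel": [0,0,0.014],"rotation": [0,0,0],"hand": -0.4},
  {"travel": [0,0,0.016],"rotation": [0,0,0],"hand": -0.4},
  {"travel": [0,0,0.018],"rotation": [0,0,0],"hand": -0.4},
  {"travel": [0,0,0.019],"rotation": [0,0,0],"hand": -0.4},
  {"travel": [0,0,0.0195],"rotation": [0,0,0],"hand": -0.4},
  {"travel": [0,0,0.02],"rotation": [0,0,0],"hand": -0.4},
  {"travel": [0,0,0.0205],"rotation": [0,0,0],"hand": -0.4},
  {"travel": [0,0,0.0205],"rotation": [0,0,0],"hand": -0.4},
], force=26)

```text
t: 30.35
position: [0.5323, 0.29, 0.0349]
ee_rot: [-0.0, 1.0, -0.008, -0.0]
force: [-0.9, 0.0, -1.2]
gripper_width: 0.0333
grasp_force: 26.3
```

```bash
python3 o.py
```

```text
t 30.35 [0.5323 0.29   0.0349] yaw -0.9 q7 -1.659 F [-0.9  0.  -1.2] Ftool [-0.9 -0.   1.2] T [-0.013  0.025  0.007] w 0.0333 26.3
```

Request:
apply_moves([
  {"travel": [0,0,0.0003],"rotation": [0,0,0],"hand": -0.4},
  {"travel": [0,0,0.0006],"rotation": [0,0,0],"hand": -0.4},
  {"travel": [0,0,0.0009],"rotation": [0,0,0],"hand": -0.4},
  {"travel": [0,0,0.0012],"rotation": [0,0,0],"hand": -0.4},
  {"travel": [0,0,0.0015],"rotation": [0,0,0],"hand": -0.4},
  {"travel": [0,0,0.0015],"rotation": [0,0,0],"hand": -0.4},
  {"travel": [0,0,0.0015],"rotation": [0,0,0],"hand": -0.4},
  {"travel": [0,0,0.0015],"rotation": [0,0,0],"hand": -0.4},
  {"travel": [0,0,0.0015],"rotation": [0,0,0],"hand": -0.4},
  {"travel": [0,0,0.0015],"rotation": [0,0,0],"hand": -0.4},
], force=26)

```text
t: 31.35
position: [0.5323, 0.29, 0.0334]
ee_rot: [0.0, 1.0, -0.008, -0.0]
force: [-0.4, -0.9, -1.1]
gripper_width: 0.033
grasp_force: 26.3
```

```bash
python3 o.py
```

```text
t 31.35 [0.5323 0.29   0.0334] yaw -0.9 q7 -1.658 F [-0.4 -0.9 -1.1] Ftool [-0.4  0.9  1.1] T [-0.007 -0.046  0.046] w 0.033 26.3
```

Request:
apply_moves([
  {"travel": [0,0,0.0003],"rotation": [0,0,0],"hand": -0.4},
  {"travel": [0,0,0.0006],"rotation": [0,0,0],"hand": -0.4},
  {"travel": [0,0,0.0009],"rotation": [0,0,0],"hand": -0.4},
  {"travel": [0,0,0.0012],"rotation": [0,0,0],"hand": -0.4},
  {"travel": [0,0,0.0015],"rotation": [0,0,0],"hand": -0.4},
  {"travel": [0,0,0.0015],"rotation": [0,0,0],"hand": -0.4},
  {"travel": [0,0,0.0015],"rotation": [0,0,0],"hand": -0.4},
  {"travel": [0,0,0.0015],"rotation": [0,0,0],"hand": -0.4},
  {"travel": [0,0,0.0015],"rotation": [0,0,0],"hand": -0.4},
  {"travel": [0,0,0.0015],"rotation": [0,0,0],"hand": -0.4},
], force=26)

```text
t: 32.35
position: [0.5324, 0.29, 0.032]
ee_rot: [-0.0, 1.0, -0.008, 0.0]
force: [-0.8, 0.1, 4.4]
gripper_width: 0.0331
grasp_force: 26.7
```

```bash
python3 o.py
```

```text
t 32.35 [0.5324 0.29   0.032 ] yaw -0.9 q7 -1.656 F [-0.8  0.1  4.4] Ftool [-0.8 -0.1 -4.4] T [-0.118  0.142 -0.023] w 0.0331 26.7
```

Floor contact came at the expected height. I'll release slowly and lift away.

Request:
apply_moves([
  {"travel": [0,0,0],"rotation": [0,0,0],"hand": -0.2},
  {"travel": [0,0,0],"rotation": [0,0,0],"hand": -0.15},
  {"travel": [0,0,0],"rotation": [0,0,0],"hand": -0.1},
  {"travel": [0,0,0],"rotation": [0,0,0],"hand": 0.0},
  {"travel": [0,0,0],"rotation": [0,0,0],"hand": 0.1},
  {"travel": [0,0,0],"rotation": [0,0,0],"hand": 0.2},
  {"travel": [0,0,0],"rotation": [0,0,0],"hand": 0.2},
  {"travel": [0,0,0],"rotation": [0,0,0],"hand": 0.2},
  {"travel": [0,0,-0.005],"rotation": [0,0,0],"hand": 0.2},
  {"travel": [0,0,-0.012],"rotation": [0,0,0],"hand": 0.2},
], force=20)

```text
t: 33.35
position: [0.5322, 0.2898, 0.0442]
ee_rot: [0.0, 1.0, -0.008, -0.0]
force: [-0.9, -0.6, 1.1]
gripper_width: 0.0512
grasp_force: 0.0
```

Request:
apply_moves([
  {"travel": [0,0,-0.01],"rotation": [0,0,0],"hand": 0.2},
  {"travel": [0,0,-0.025],"rotation": [0,0,0],"hand": 0.2},
  {"travel": [0,0,-0.05],"rotation": [0,0,0],"hand": 0.2},
  {"travel": [0,0,-0.08],"rotation": [0,0,0],"hand": 0.2},
  {"travel": [0,0,-0.11],"rotation": [0,0,0],"hand": 0.2},
  {"travel": [0,0,-0.14],"rotation": [0,0,0],"hand": 0.2},
  {"travel": [0,0,-0.165],"rotation": [0,0,0],"hand": 0.2},
  {"travel": [0,0,-0.18],"rotation": [0,0,0],"hand": 0.2},
  {"travel": [0,0,-0.18],"rotation": [0,0,0],"hand": 0.2},
  {"travel": [0,0,-0.18],"rotation": [0,0,0],"hand": 0.2},
])

```text
t: 34.35
position: [0.532, 0.2901, 0.2238]
ee_rot: [-0.0, 1.0, -0.007, -0.0]
force: [-1.4, 0.2, -0.5]
gripper_width: 0.0513
grasp_force: 0.0
```

```bash
python3 o.py; python3 - <<'E'
from h import *
a=eyes.grab_frame("scene")[140:350,150:400,::-1];b=eyes.grab_frame("wrist")[:,:,::-1]
cv2.imwrite("pics/f.png",np.hstack([cv2.resize(a,(420,353)),cv2.resize(b,(380,353))]))
E
```

```text
t 34.35 [0.532  0.2901 0.2238] yaw -0.9 q7 -1.829 F [-1.4  0.2 -0.5] Ftool [-1.4 -0.2  0.5] T [-0.007  0.013  0.001] w 0.0513 0.0
```

View pics/f.png

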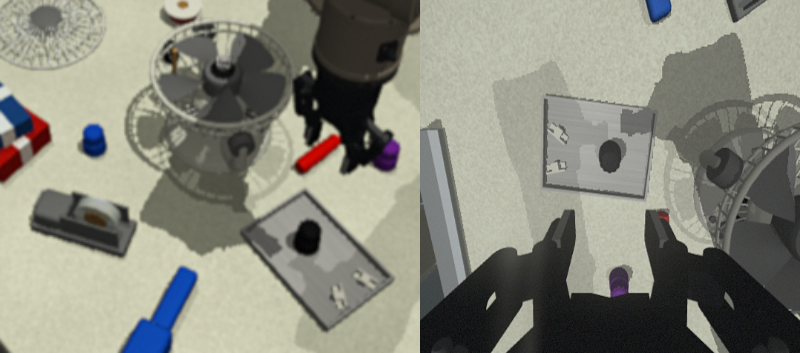

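The spinner stands upright in the tray, at about (307,238) in the left view and (610,156) in the right. The clips, fan and other objects are where they were.

```bash
python3 -c "
from bench import arm; print(arm.close_job())"
```

```text
the job is handed in; nothing more can be done
None
```

I unscrewed the spinner, stood it open end down on the tray floor, released it with everything else as it was, and handed in the job at about 34 s; no verdict came back.

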